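# Open the lamp bay of an endoscope light source

### The job

Open the lamp bay of the light source: slide the hung guard plate up the sloping panel until the wide ends of its keyholes reach the stud heads, lift it off and lay it gently in the steel tray, flat with its handle up. Then twist the lamp cap behind it a quarter turn anticlockwise to free its ears, lift it off and set it gently in the tray too, flat with its grip bar up. Let go of both, and leave everything else, including the jar in the tray, where it stands.

Things in the scene. Friction and masses are not known exactly. Their poses are not given: they have to be found in the camera images.
- unit: Grey endoscope light source (fixed), 236 mm wide, sloping panel towards the robot, level top 138 mm high behind the panel, reaching to 150 mm behind the origin. Origin on the table under the panel's centre; x to its rear, z up. Turned up to 15 deg; stands on the robot's left or right, with the tray on the other side
- panel: Sloping panel of the unit, 180 mm along the slope, 230 mm wide, 30 deg from level, facing up towards the robot. Origin at the centre of its surface, 100 mm above the table; x up the slope (away from the robot), y level to the left, z square out of the panel. Carries two studs and, at its centre, the lamp cap's seat
- stud (a point): Top of the left stud's head; axes as the panel. Studs stand square on the panel at panel x = 14.5, y = +74 and -74 mm: a post 18 mm thick up to z = 58 mm (its shoulder carries the guard plate), a neck 9 mm thick, and a head 17 mm wide from z = 71 to 75 mm
- guard_grip (a point): Centre of the guard plate's black handle bar: 92 mm long along y, 16 mm wide along x, 28 mm high (14 mm each way from here), on two short legs, 14 mm clear above the plate. Point lies 33 mm above the plate's underside, over its middle. z out through the handle; x up the slope as hung. 0.25 to 0.5 kg
- guard: Guard plate (loose), aluminium, 84 mm (x) by 190 mm (y), 5 mm thick; origin at the middle of its underside; axes as guard_grip. It starts hung on both studs, lying on their shoulders 58 mm off the panel and parallel to it, over the lamp cap. 8 mm play under the heads: it slides freely if eased 4 mm off the shoulders, and drags if pressed down
- keyhole (a point): Centre of the wide end (24 by 24 mm) of the left keyhole, on the plate's top: plate x = -16, y = +74 mm; another at y = -74. From it a slot 12 mm wide runs to x = +19 mm; the neck starts at x = 14.5. Slide the plate 30.5 mm along panel +x to centre heads in wide ends (3.5 mm play), then lift along panel z, over 20 mm, to clear them
- cap_grip (a point): Centre of the lamp cap's grip bar, 31 mm above the cap's underside on its axis. Bar 50 mm long along y, 14 mm wide along x, standing from 14 to 48 mm above the underside. z along the axis, out of the panel; at the start x up the slope, bar level across the panel. Hidden by the guard plate at first
- cap: Lamp cap (loose, grey plastic, 0.1 to 0.22 kg): disc 56 mm wide, 14 mm thick, with the grip bar on top; origin at the middle of its underside, seated at the panel's origin. Comes free after about 55 deg anticlockwise seen from in front (positive about panel z); stops end the turn at about 95 deg, and clockwise at about 8 deg. Little friction
- ear (a point): Tip of one of the cap's two ears, which reach along its +x and -x to 40 mm from the axis, 16 mm wide, from 1 to 7 mm above the underside; both start under the claws
- claw (a point): Top of the upper of two fixed aluminium claws that hold the cap's ears down, up the slope and down the slope of the cap: 30.5 to 48.5 mm from the panel's centre, 52 mm wide across the slope, 14.5 mm high, 9.5 mm free below. Axes as the panel
- tray: Open steel tray (fixed), 240 mm (x) by 260 mm (y), walls 4 mm thick and 20 mm high; origin on the table under its centre, inner floor 4 mm above it; x roughly away from the robot, z up. Turned up to 12 deg
- jar_mid (a point): Small white jar standing in the tray's half nearest the robot, 36 mm wide and 60 mm high; this point is half-way up on its axis. To be left standing where it is
- bottle_mid (a point): White bottle 42 mm wide, 160 mm high, standing between unit and tray; this point is half-way up. To be left
- carton: Small cardboard box 50 by 90 by 45 mm on the unit's level top behind the panel; origin under its centre. To be left
- dish: Steel cup 60 mm wide, 70 mm high, towards the back between unit and tray; origin under its centre. To be left
- scope: Rigid endoscope lying at the right front, about 290 mm long, 36 mm high, its x along the tube; origin on the table under its body. To be left
- driver: Screwdriver lying at the left front; origin under it. To be left
Mind the look-alikes: they are no part of the job. Several things have the shape of the guard; the one meant has the colours described above.

How it is judged:
By the outcome, as a careful person would: the job done as asked, in the order asked, and still so for the second after the job is handed in, with the robot touching nothing.
It also fails if it takes over 72 s, if anything falls off the work surface, if the arm or the gripper's body presses on something with over 40 N, if the wrist force passes 120 N, or if a joint passes its speed limit or range.

### The arm

A 6-joint arm with a two-finger parallel gripper is mounted at the origin on the work surface. World frame = base frame: x ahead of the robot, y to its left, z up, the work surface at z = 0. Lengths are in mm, angles in rad, forces in N, time in s.
With the tool pointing down it reaches from about 275 to 1000 mm from the base axis. Payload 8.4 kg.
Tool frame: the origin (TCP) lies on the centre line of the jaws, within the pads' length; the fingertips stand 25 mm ahead of it and the grasp point (between the pads) lies 6 mm ahead of it; z points along the fingers, x is the direction in which the jaws open and shut, and the axes are right-handed (so a half turn about z gives the same grasp; the last joint's range is limited). The gripper opens to 85 mm and grips with 20 to 120 N. Pads are 22 mm wide; open, the fingers measure 114 mm over their backs; the gripper's body (76 mm by 85 mm) begins 54 mm behind the grasp point. The pads swing forward as they close: fully open they stand 13 mm farther back than shut.
Start: joints at [1.109, 0.353, 1.633, -0, 1.155, -0.002], TCP at [277.355, 560.092, 256.281] pointing down, gripper open.
Joint ranges: [-2.63, 2.63], [-0.92, 2.1], [0.06, 2.66], [-1.3, 4.44], [0, 2.69], [-3.02, 3.02]. Speed limits (rad/s): [2.22, 2.22, 2.79, 3.14, 3.14, 3.14].

### API

Orientations are given as [roll, pitch, yaw] about the fixed x, y, z axes, in that order (R = Rz(yaw) Ry(pitch) Rx(roll)).
In Python, from rig import r gives the robot as it stands. The module is installed in compiled form; this text tells all that it offers.
- The arm moves only by the tool jog_arm, never from a script. Its argument "deltas" is a list of rows, each an object with "gripper": the gripper command: -1 is fully open, 1 is shut, values between are in proportion; "translation": the shift along the world's x, y, z in units of 10 cm (1.0 is 10 cm), a list of three; "dr": the turn, a rotation vector about the world's x, y, z in units of pi/2 rad (1.0 is pi/2 rad), a list of three. In form: [{"gripper": gripper, "translation": [x, y, z], "dr": [wx, wy, wz]}, ...]. A call has 1 to 12 rows; each row shifts and turns the commanded pose from where the row before left it; what a row does not reach is not made up. A row lasts 1/12 s, in which the tool goes at most 41.7 mm and 7.16 degrees, less where a joint would pass 70% of its speed; a pose out of reach is approached as far as the arm can. A call with a number of a shift or a turn outside -1 to 1 is refused whole. A call with a gripper value outside its range is refused whole. The fingers move at their own pace and stop on an object; "squeeze" is the grip in N (left out, the last holds). Time passes only in rows, so rows that do not move let the fingers close. It gives the time, the measured TCP pose, the force and the opening at its end, in the units of the state.
- r.sense(): the state, without advancing time (a new reading comes with each control period).
- r.grab_frame(name): name is "scene" or "top"; returns the picture (400x640x3 uint8, blue, green, red); there is no depth.
- r.calibration(name): a dict with "mtx" (3x3 intrinsics, pixels), "k1" (the pictures are not rectified: a ray, as slopes to the right and down, at radius r is drawn at 1 + k1 r^2 times it, then the intrinsics apply), "world_from_camera" (4x4, takes a point from camera to world coordinates). Camera axes: x right, y down, z forward; pixel columns grow to the right and rows downward; lengths in mm; the calibration is good to about 2 mm. A picture is of the moment at which its call begins. calibration takes no time and is no camera call.
- r.sign_off(): hands the job in, once; it reports no verdict.
The state is a dict: "clock": time; "qpos": joint angles; "qvel": joint speeds; "joint_efforts": joint torques, N m; "eef_pos": TCP position; "tcp_rot": TCP orientation; "contact_force": force on the tool from outside, world axes, zero at the start; "wrist_torque": the same for the moment, N m; "opening": opening from 0.0 (shut) to 1.0 (fully open).
Only numpy, scipy, OpenCV 4.12 (cv2) and the standard library are available. Lean on these libraries where they do the work, as an engineer would, in place of code of your own. Each camera call takes 0.05 s, during which the arm holds its last target. There are 200 camera calls.

## Working session

There is one attempt and no reset: what is moved stays moved. The work goes in short steps, Python scripts to look and compute and a tool call to move; the robot and the scene stay as the last step left them, time stands still between calls to the robot, and variables do not carry over. Pictures are saved under pics/ and viewed, about 8 in all and at most 12, crops included, and the job is handed in when it is done.

Besides the shell and the picture viewer there is one more tool, called after "Call:" as a command line: name --argument value ..., lists and objects as JSON in quotes. jog_arm: Moves the arm, as the interface text tells. Shifts and turns lie within -1 to 1; 1 stands for 10 cm of shift or pi/2 rad of turn. Its arguments: {"type":"object","properties":{"deltas":{"type":"array"},"squeeze":{"type":"number"}},"required":["deltas"]}

```bash
mkdir -p pics; ls; python3 - <<'E'
from rig import r
import cv2
for n in("scene","top"):
    cv2.imwrite(f"pics/{n}0.png",r.grab_frame(n)); c=r.calibration(n); print(n,c)
print(r.sense())
E
```

```text
pics
scene {'mtx': array([[372.08610019,   0.        , 321.56085847],
       [  0.        , 372.08610019, 199.56226921],
       [  0.        ,   0.        ,   1.        ]]), 'k1': 0.017899723598122703, 'world_from_camera': array([[-7.68401914e-01,  4.01052192e-01, -4.98713984e-01,
         1.02036386e+03],
       [ 6.39960281e-01,  4.77812329e-01, -6.01785857e-01,
         6.20699417e+02],
       [-3.05584703e-03, -7.81570545e-01, -6.23809381e-01,
         7.99155863e+02],
       [ 0.00000000e+00,  0.00000000e+00,  0.00000000e+00,
         1.00000000e+00]])}
top {'mtx': array([[388.93684888,   0.        , 320.61972285],
       [  0.        , 388.93684888, 199.97200875],
       [  0.        ,   0.        ,   1.        ]]), 'k1': -0.08159753269138474, 'world_from_camera': array([[ 2.42793847e-02, -9.98295413e-01,  5.30733415e-02,
         4.43429470e+02],
       [-9.99459885e-01, -2.30631351e-02,  2.34100401e-02,
        -1.06962191e+01],
       [-2.21460981e-02, -5.36130572e-02, -9.98316178e-01,
         1.17841345e+03],
       [ 0.00000000e+00,  0.00000000e+00,  0.00000000e+00,
         1.00000000e+00]])}
{'clock': 0.1, 'qpos': array([ 1.10855846e+00,  3.53608268e-01,  1.63406453e+00,  1.28869114e-06,
        1.15516890e+00, -2.39919303e-03]), 'qvel': array([ 4.14629841e-04, -1.59425053e-03, -2.91296912e-03,  1.73442610e-03,
        2.56546934e-05, -2.44492411e-05]), 'joint_efforts': array([-7.50581203e-04, -6.06355262e+01, -3.42811882e+01, -1.19822590e-05,
        3.84270839e-03,  4.49897971e-05]), 'eef_pos': array([277.20238675, 559.72864481, 255.61633356]), 'tcp_rot': array([-3.14158848e+00,  1.24904018e-03,  1.11095713e+00]), 'contact_force': array([ 0.03673293, -0.14977099,  0.58896119]), 'wrist_torque': array([ 0.02791047, -0.0347356 , -0.02797813]), 'opening': 1.000118613935676}
```

View pics/top0.png

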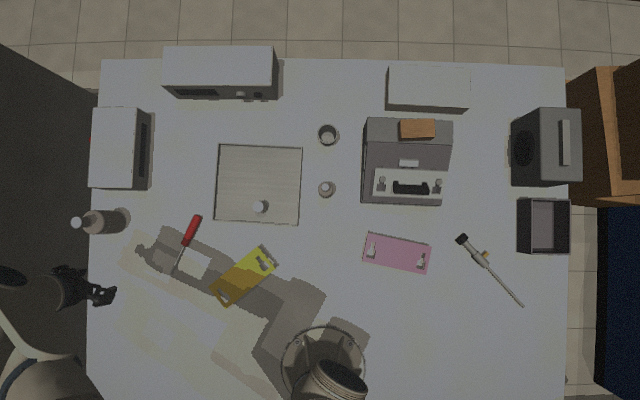

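View pics/scene0.png

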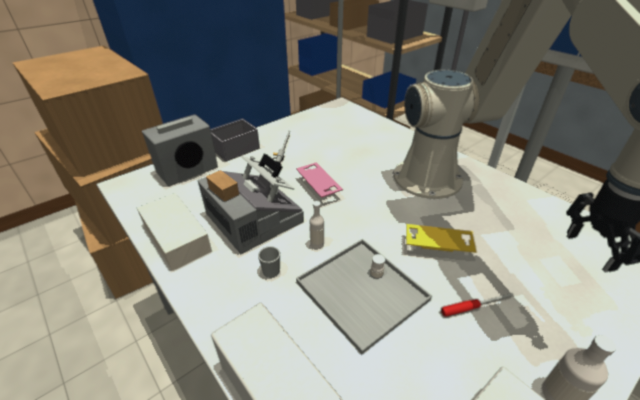

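The top view shows the unit with the hung guard plate at about (410,187), the tray at (258,185) with the jar at (260,207), the bottle at (326,188) and the dish at (327,134). Three things have the guard's shape: yellow (244,275), pink (397,253), and the white-metal one with a black handle on the studs (410,187). The last fits because it is aluminium, has a black handle and is hung. I'll confirm it in an enlarged crop.

```bash
python3 - <<'E'
import cv2
t=cv2.imread("pics/top0.png")
a=cv2.resize(t[110:210,355:460],None,fx=7,fy=7,interpolation=cv2.INTER_CUBIC)[:600]
cv2.imwrite("pics/top0a.png",a)
s=cv2.imread("pics/scene0.png")
a=cv2.resize(s[140:255,190:310],None,fx=5,fy=5,interpolation=cv2.INTER_CUBIC)
cv2.imwrite("pics/scene0a.png",a)
E
```

```text
(no output)
```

View pics/top0a.png

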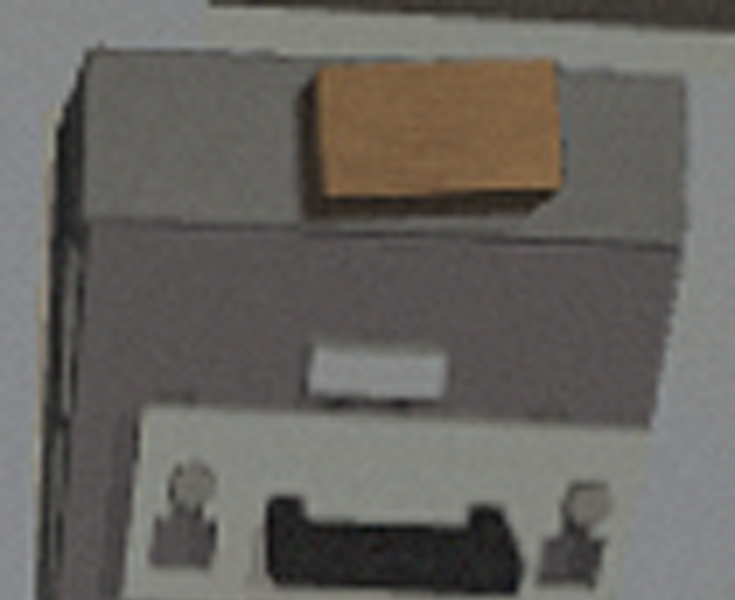

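View pics/scene0a.png

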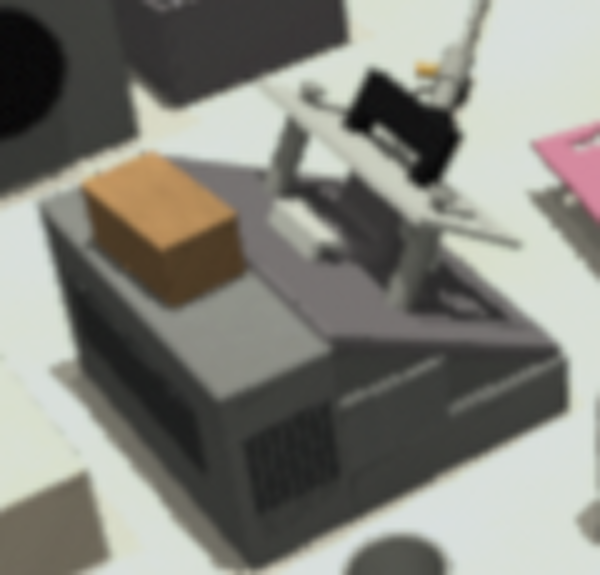

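Confirmed: a pale aluminium plate with a black handle at about (411,188), on the studs whose heads are at about (382,179) and (439,182). Next I'll fit the unit's pose and view a tray crop.

```bash
cat > h.py <<'E'
import numpy as np, cv2
from scipy.spatial.transform import Rotation as R
from scipy.optimize import least_squares
from rig import r
C={n:r.calibration(n) for n in("scene","top")}
def proj(n,P):
    c=C[n];T=c["world_from_camera"];p=(np.atleast_2d(P)-T[:3,3])@T[:3,:3]
    s=p[:,:2]/p[:,2:];s=s*(1+c["k1"]*(s**2).sum(1,keepdims=True))
    return s@c["mtx"][:2,:2].T+c["mtx"][:2,2]
def ray(n,uv,z):
    c=C[n];T=c["world_from_camera"];k=c["k1"]
    d=(np.array(uv,float)-c["mtx"][:2,2])/c["mtx"][0,0];s=d.copy()
    for _ in range(9): s=d/(1+k*(s@s))
    w=T[:3,:3]@np.r_[s,1];return T[:3,3]+w*(z-T[2,3])/w[2]
RP=R.from_euler('y',-30,degrees=True).as_matrix()
def panel(p): return np.array(p)@RP.T+[0,0,100]   # panel->unit
def unit2w(q,p): return np.atleast_2d(p)@R.from_euler('z',q[2]).as_matrix().T+[q[0],q[1],0]
E
python3 - <<'E'
from h import *
U=lambda x,y,off,s:((np.array([x,y])+.5)/s-.5+off)
T=lambda x,y:U(x,y,[355,110],7); S=lambda x,y:U(x,y,[190,140],5)
obs=[("top",panel([14.5,74,75]),T(191,483)),("top",panel([14.5,-74,75]),T(587,505)),
("top",[150,118,138],T(90,52)),("top",[150,-118,138],T(686,78)),
("top",panel([42,95,63]),T(143,405)),("top",panel([42,-95,63]),T(652,428)),
("top",panel([48.5,26,14.5]),T(310,345)),("top",panel([48.5,-26,14.5]),T(447,352)),
("top",panel([0,46,105]),T(268,548)),("top",panel([0,-46,105]),T(520,560)),
("scene",[150,-118,138],S(42,205)),("scene",[150,118,138],S(220,400)),
("scene",panel([14.5,-74,75]),S(314,92)),("scene",panel([14.5,74,75]),S(452,199)),("scene",panel([42,95,63]),S(425,220))]
def res(q,w=1): return np.concatenate([(proj(n,unit2w(q,p))[0]-o) for n,p,o in obs])
f=least_squares(res,[560,-220,0],loss='soft_l1');print(f.x,np.degrees(f.x[2]));print(res(f.x).reshape(-1,2).round(1))
t=cv2.imread("pics/top0.png")
cv2.imwrite("pics/top0b.png",cv2.resize(t[122:234,200:345],None,fx=5,fy=5,interpolation=cv2.INTER_CUBIC))
E
```

```text
[ 5.77316664e+02 -2.18786410e+02 -2.18148723e-02] -1.2499001105625238
[[-0.2  0.8]
 [-0.   0.3]
 [-1.4 -0.9]
 [-0.2 -0.5]
 [-0.8  0.1]
 [-0.7  0.1]
 [-0.4  0.8]
 [-0.8  0.6]
 [ 0.4  2. ]
 [ 0.4  2. ]
 [-2.8 -1. ]
 [-1.5  0.2]
 [-1.1 -1.1]
 [-2.8 -1.3]
 [-2.3  0.7]]
```

View pics/top0b.png

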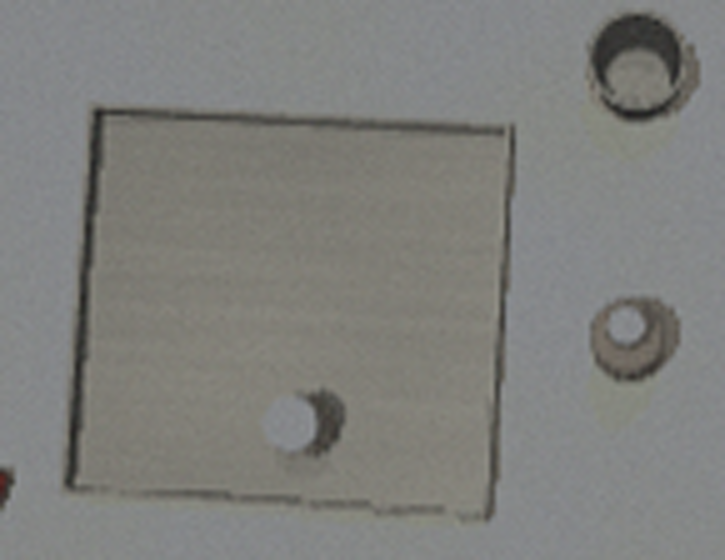

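```bash
python3 - <<'E'
from h import *
U=lambda x,y,off,s:((np.array([x,y])+.5)/s-.5+off)
T=lambda x,y:U(x,y,[355,110],7); S=lambda x,y:U(x,y,[190,140],5); B=lambda x,y:U(x,y,[200,122],5)
A=[("top",panel([14.5,74,75]),T(191,483)),("top",panel([14.5,-74,75]),T(587,505)),
("top",[150,118,138],T(90,52)),("top",[150,-118,138],T(686,78)),
("top",panel([42,95,63]),T(143,405)),("top",panel([42,-95,63]),T(652,428)),
("top",panel([48.5,26,14.5]),T(310,345)),("top",panel([48.5,-26,14.5]),T(447,352))]
D=[("scene",[150,-118,138],S(42,205)),("scene",[150,118,138],S(220,400)),
("scene",panel([14.5,-74,75]),S(314,92)),("scene",panel([14.5,74,75]),S(452,199)),("scene",panel([42,95,63]),S(425,220))]
for obs in(A,D,A+D):
    f=least_squares(lambda q:np.concatenate([(proj(n,unit2w(q,p))[0]-o) for n,p,o in obs]),[560,-220,0],loss='soft_l1');print(f.x,np.degrees(f.x[2]),f.cost)
q=f.x
tr=[("top",[120,130,20],B(95,107)),("top",[120,-130,20],B(514,125)),("top",[-120,-130,20],B(490,520)),("top",[-120,130,20],B(65,490)),
]
f=least_squares(lambda q:np.concatenate([(proj(n,unit2w(q,p))[0]-o) for n,p,o in tr]),[560,200,0]);print("tray",f.x,np.degrees(f.x[2]),f.fun.round(1))
# scene view tray corners: (297,283) (363,241) (431,297) (363,349)
for uv in[(297,281),(363,240),(431,297),(363,349)]:print(ray("scene",uv,20).round())
print(unit2w(f.x,[[120,-130,20],[-120,-130,20],[-120,130,20],[120,130,20]]).round())
print("jar",ray("top",B(291,422),60),"bottle",ray("top",B(627,325),160),"dish",ray("top",B(637,65),70))
print("guard",unit2w(q,panel([0,0,91])),"lift",unit2w(q,panel([30.5,0,95])))
E
```

```text
[ 5.77949516e+02 -2.20094959e+02 -2.61632510e-02] -1.4990438585645636 1.7635216908464684
[ 5.73809849e+02 -2.12610667e+02 -2.46976811e-02] -1.4150728915366253 2.5748464311460797
[ 5.76461124e+02 -2.19182423e+02 -1.87782584e-02] -1.07591495295926 10.994988990053116
tray [ 5.50501607e+02  2.07729302e+02 -3.55146228e-02] -2.0348379974011137 [-0.5 -1.1  0.6 -0.3  0.4  0.4 -0.5  1. ]
[667.  92.  20.]
[426.  95.  20.]
[438. 349.  20.]
[668. 338.  20.]
[[666.  74.  20.]
 [426.  82.  20.]
 [435. 342.  20.]
 [675. 333.  20.]]
jar [481.21791119 196.94133572  60.        ] bottle [533.01025706   2.53127074 160.        ] dish [691.6881619   1.4688349  70.       ]
guard [[ 530.96914596 -218.32806279  178.80831174]] lift [[ 555.37861647 -218.78648402  197.52241336]]
```

The top camera puts the unit at about (577,-219) and the tray at (550,208), with the jar at (481,197). The two cameras differ by several mm. I'll move to a hover over the guard and check both against the known TCP.

Call:
jog_arm --deltas '[{"gripper": 0, "translation": [0.08, -0.32, 0.1], "dr": [0, 0, -0.06]}, {"gripper": 0, "translation": [0.09, -0.32, 0.1], "dr": [0, 0, -0.06]}, {"gripper": 0, "translation": [0.09, -0.32, 0.1], "dr": [0, 0, -0.06]}, {"gripper": 0, "translation": [0.09, -0.32, 0.1], "dr": [0, 0, -0.06]}, {"gripper": 0, "translation": [0.09, -0.32, 0], "dr": [0, 0, -0.06]}, {"gripper": 0, "translation": [0.09, -0.32, 0], "dr": [0, 0, -0.06]}, {"gripper": 0, "translation": [0.09, -0.32, 0], "dr": [0, 0, -0.06]}, {"gripper": 0, "translation": [0.09, -0.32, 0], "dr": [0, 0, -0.06]}, {"gripper": 0, "translation": [0.09, -0.32, 0], "dr": [0, 0, -0.06]}, {"gripper": 0, "translation": [0.09, -0.32, 0], "dr": [0, 0, -0.06]}, {"gripper": 0, "translation": [0.09, -0.32, 0], "dr": [0, 0, -0.06]}, {"gripper": 0, "translation": [0.09, -0.32, 0], "dr": [0, 0, -0.06]}]' --squeeze 40

```text
clock: 1.1
eef_pos: [384.2, 174.5, 296.2]
tcp_rot: [3.142, 0.0, -0.024]
contact_force: [0.4, 0.6, 0.3]
opening: 0.499
```

Call:
jog_arm --deltas '[{"gripper": 0, "translation": [0.09, -0.33, 0], "dr": [0, -0.0333, 0]}, {"gripper": 0, "translation": [0.09, -0.33, 0], "dr": [0, -0.0333, 0]}, {"gripper": 0, "translation": [0.09, -0.33, 0], "dr": [0, -0.0333, 0]}, {"gripper": 0, "translation": [0.09, -0.33, 0], "dr": [0, -0.0333, 0]}, {"gripper": 0, "translation": [0.09, -0.33, 0], "dr": [0, -0.0333, 0]}, {"gripper": 0, "translation": [0.09, -0.33, 0], "dr": [0, -0.0333, 0]}, {"gripper": 0, "translation": [0.09, -0.33, 0], "dr": [0, -0.0333, 0]}, {"gripper": 0, "translation": [0.09, -0.33, 0], "dr": [0, -0.0333, 0]}, {"gripper": 0, "translation": [0.09, -0.33, 0], "dr": [0, -0.0333, 0]}, {"gripper": 0, "translation": [0.09, -0.33, 0], "dr": [0, -0.0333, 0]}, {"gripper": 0, "translation": [0.09, -0.33, 0], "dr": [0, 0, 0]}, {"gripper": 0, "translation": [0, 0, 0], "dr": [0, 0, 0]}]'

```text
clock: 2.1
eef_pos: [484.3, -192.1, 296.7]
tcp_rot: [-3.132, -0.525, -0.027]
contact_force: [0.3, 0.2, -0.3]
opening: 0.5
```

```bash
python3 - <<'E'
from h import *
s=r.sense();p=s["eef_pos"];M=R.from_euler('xyz',s["tcp_rot"]).as_matrix();print(p,s["tcp_rot"],s["clock"],s["qpos"],s["opening"])
print(M.round(3))
out=[]
for n in("top","scene"):
    f=r.grab_frame(n);cv2.imwrite(f"pics/{n}1.png",f)
    w=s["opening"]*42.5
    P=np.array([p+M@[x,0,25+0] for x in(-w,0,w)]+[p])
    uv=proj(n,P);print(n,uv.round(1))
    c=uv[1];x0,y0=int(c[0]-50),int(c[1]-50);a=cv2.resize(f[y0:y0+100,x0:x0+100],None,fx=4,fy=4,interpolation=cv2.INTER_CUBIC)
    for u in uv: cv2.circle(a,tuple(int(v) for v in (u-[x0,y0]+.5)*4),2,(0,0,255),-1)
    print(x0,y0);out.append(a)
cv2.imwrite("pics/c1.png",np.hstack(out))
E
```

```text
[ 484.31705481 -192.06655017  296.6693556 ] [-3.13225433 -0.52502453 -0.02673071] 2.1 [-0.53470863 -0.04885199  2.12344092  0.43056553  0.64807204 -0.80097577] 0.5002025483777749
[[ 0.865 -0.022  0.501]
 [-0.023 -1.    -0.004]
 [ 0.501 -0.008 -0.865]]
top [[406.6 207.7]
 [407.8 199.7]
 [409.  191.4]
 [409.6 204.7]]
357 149
scene [[286.9 135.7]
 [281.3 134.3]
 [275.7 132.9]
 [284.4 126.3]]
231 84
```

View pics/c1.png

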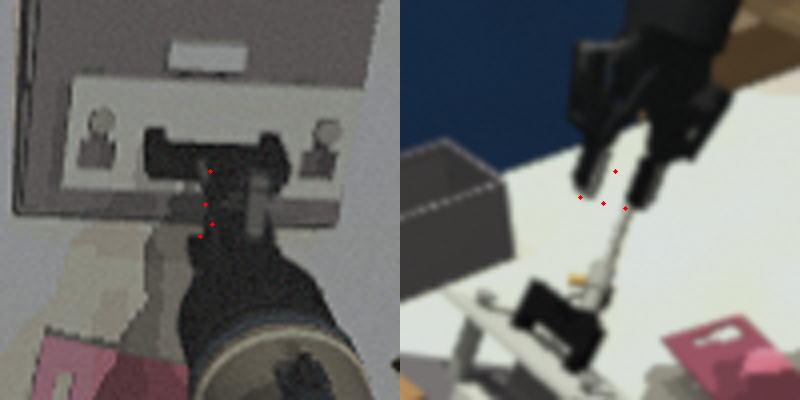

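Only about 1 px of bias shows in the top view, while the scene view is off by about 2 px (fingertips seen right of the predicted dots). I'll trust the top fit, with the guard grip at about (532,-218,179), and go down onto the handle along the panel normal.

Call:
jog_arm --deltas '[{"gripper": 0, "translation": [0.05, -0.09, -0.2], "dr": [-0.005, 0, 0]}, {"gripper": 0, "translation": [0.05, -0.09, -0.2], "dr": [0, 0, 0]}, {"gripper": 0, "translation": [0.05, -0.08, -0.21], "dr": [0, 0, 0]}, {"gripper": 0, "translation": [0.05, 0, -0.087], "dr": [0, 0, 0]}, {"gripper": 0, "translation": [0.05, 0, -0.087], "dr": [0, 0, 0]}, {"gripper": 0, "translation": [0.05, 0, -0.087], "dr": [0, 0, 0]}, {"gripper": 0, "translation": [0.05, 0, -0.087], "dr": [0, 0, 0]}, {"gripper": 0, "translation": [0.05, 0, -0.087], "dr": [0, 0, 0]}, {"gripper": 0, "translation": [0.05, 0, -0.087], "dr": [0, 0, 0]}, {"gripper": 0, "translation": [0, 0, 0], "dr": [0, 0, 0]}]'

```text
clock: 3.03
eef_pos: [528.8, -212.3, 181.7]
tcp_rot: [-3.138, -0.522, -0.018]
contact_force: [-0.8, -0.5, -0.2]
opening: 0.498
```

```bash
python3 - <<'E'
from h import *
s=r.sense();p=s["eef_pos"];M=R.from_euler('xyz',s["tcp_rot"]).as_matrix();print(p,s["tcp_rot"],s["contact_force"])
out=[]
for n,(x0,y0) in(("top",(360,130)),("scene",(225,110))):
    f=r.grab_frame(n)
    out.append(cv2.resize(f[y0:y0+100,x0:x0+100],None,fx=4,fy=4,interpolation=cv2.INTER_CUBIC))
cv2.imwrite("pics/c2.png",np.hstack(out))
E
```

```text
[ 528.77141255 -212.25377138  181.70564589] [-3.13821729 -0.52191767 -0.01822993] [-0.79151394 -0.45876804 -0.19108712]
```

View pics/c2.png

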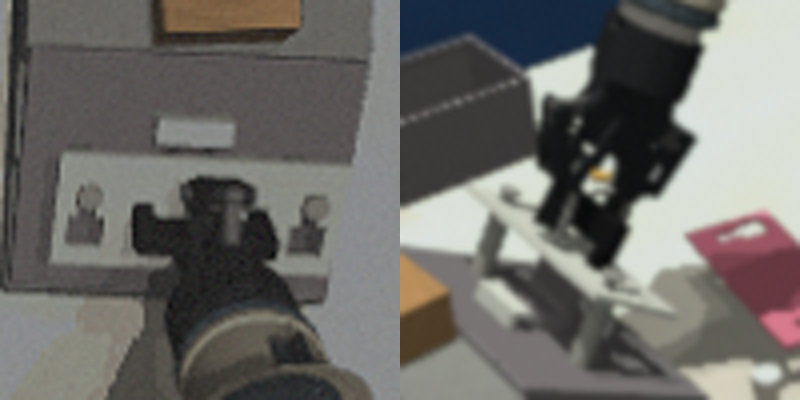

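The fingers straddle the black bar, about 5 mm left of its middle. I'll nudge right and close.

Call:
jog_arm --deltas '[{"gripper": 0, "translation": [-0.005, -0.05, 0.02], "dr": [0, 0, -0.004]}, {"gripper": 0.3, "translation": [0, 0, 0], "dr": [0, 0, 0]}, {"gripper": 1, "translation": [0, 0, 0], "dr": [0, 0, 0]}, {"gripper": 1, "translation": [0, 0, 0], "dr": [0, 0, 0]}, {"gripper": 1, "translation": [0, 0, 0], "dr": [0, 0, 0]}, {"gripper": 1, "translation": [0, 0, 0], "dr": [0, 0, 0]}, {"gripper": 1, "translation": [0, 0, 0], "dr": [0, 0, 0]}, {"gripper": 1, "translation": [0, 0, 0], "dr": [0, 0, 0]}]' --squeeze 50

```text
clock: 3.8
eef_pos: [527.7, -218.2, 185.7]
tcp_rot: [-3.14, -0.524, -0.025]
contact_force: [-6.3, -1.0, 6.6]
opening: 0.182
```

Call:
jog_arm --deltas '[{"gripper": 1, "translation": [-0.01, 0, 0.0173], "dr": [0, 0, 0]}, {"gripper": 1, "translation": [-0.01, 0, 0.0173], "dr": [0, 0, 0]}, {"gripper": 1, "translation": [0, 0, 0], "dr": [0, 0, 0]}, {"gripper": 1, "translation": [0, 0, 0], "dr": [0, 0, 0]}]'

```text
clock: 4.13
eef_pos: [525.6, -217.8, 188.4]
tcp_rot: [-3.139, -0.523, -0.025]
contact_force: [-0.2, 0.5, -2.9]
opening: 0.18
```

The plate is free, at about 0.3 kg. Sliding it 31 mm up the slope.

Call:
jog_arm --deltas '[{"gripper": 1, "translation": [0.045, -0.001, 0.026], "dr": [0, 0, 0]}, {"gripper": 1, "translation": [0.045, -0.001, 0.026], "dr": [0, 0, 0]}, {"gripper": 1, "translation": [0.045, -0.001, 0.026], "dr": [0, 0, 0]}, {"gripper": 1, "translation": [0.045, -0.001, 0.026], "dr": [0, 0, 0]}, {"gripper": 1, "translation": [0.045, -0.001, 0.026], "dr": [0, 0, 0]}, {"gripper": 1, "translation": [0.044, -0.001, 0.025], "dr": [0, 0, 0]}, {"gripper": 1, "translation": [0, 0, 0], "dr": [0, 0, 0]}, {"gripper": 1, "translation": [0, 0, 0], "dr": [0, 0, 0]}, {"gripper": 1, "translation": [0, 0, 0], "dr": [0, 0, 0]}]'

```text
clock: 4.88
eef_pos: [552.6, -218.3, 203.8]
tcp_rot: [-3.139, -0.523, -0.025]
contact_force: [0.2, -0.5, -2.6]
opening: 0.182
```

```bash
python3 - <<'E'
from h import *
s=r.sense();print(s["eef_pos"],s["tcp_rot"],s["contact_force"],s["wrist_torque"])
f=r.grab_frame("top");a=cv2.resize(f[150:200,365:455],None,fx=8,fy=8,interpolation=cv2.INTER_CUBIC)
cv2.imwrite("pics/c3.png",a)
E
```

```text
[ 552.55874082 -218.33973125  203.83440153] [-3.13889088 -0.52272769 -0.02473682] [ 0.15608373 -0.46934523 -2.56217865] [ 0.04407102  0.47317024 -0.01980443]
```

View pics/c3.png

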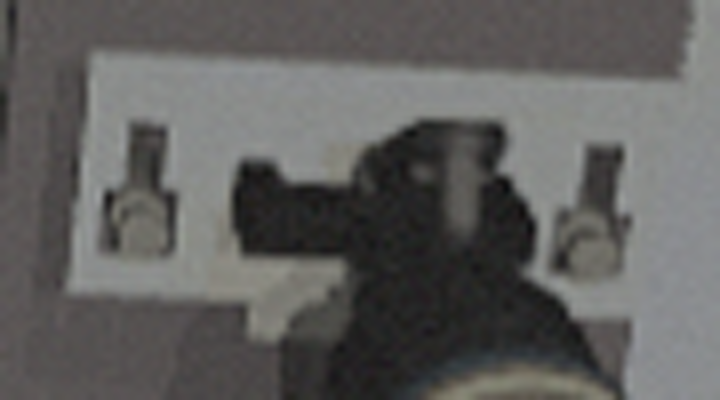

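Both heads sit centred in the wide ends, at crop (142,228) and (590,248). Lifting along the normal.

Call:
jog_arm --deltas '[{"gripper": 1, "translation": [-0.025, 0.001, 0.0433], "dr": [0, 0, 0]}, {"gripper": 1, "translation": [-0.025, 0, 0.0433], "dr": [0, 0, 0]}, {"gripper": 1, "translation": [-0.025, 0.001, 0.0433], "dr": [0, 0, 0]}, {"gripper": 1, "translation": [-0.025, 0, 0.0433], "dr": [0, 0, 0]}, {"gripper": 1, "translation": [-0.025, 0.001, 0.0433], "dr": [0, 0, 0]}, {"gripper": 1, "translation": [-0.025, 0, 0.0433], "dr": [0, 0, 0]}, {"gripper": 1, "translation": [-0.025, 0.001, 0.0433], "dr": [0, 0, 0]}, {"gripper": 1, "translation": [-0.025, 0, 0.0433], "dr": [0, 0, 0]}, {"gripper": 1, "translation": [-0.05, 0, 0.087], "dr": [0, 0, 0]}, {"gripper": 1, "translation": [-0.05, 0, 0.087], "dr": [0, 0, 0]}, {"gripper": 1, "translation": [0, 0, 0.1], "dr": [0, 0, 0]}, {"gripper": 1, "translation": [0, 0, 0.1], "dr": [0, 0, 0]}]'

```text
clock: 5.93
eef_pos: [522.5, -218.2, 277.3]
tcp_rot: [-3.139, -0.523, -0.025]
contact_force: [0.7, 0.2, -2.3]
opening: 0.179
```

Call:
jog_arm --deltas '[{"gripper": 1, "translation": [0.07, 0.35, 0.02], "dr": [0, 0.0333, 0]}, {"gripper": 1, "translation": [0.07, 0.35, 0.02], "dr": [0, 0.0333, 0]}, {"gripper": 1, "translation": [0.07, 0.35, 0], "dr": [0, 0.0333, 0]}, {"gripper": 1, "translation": [0.07, 0.35, 0], "dr": [0, 0.0333, 0]}, {"gripper": 1, "translation": [0.07, 0.35, 0], "dr": [0, 0.0333, 0]}, {"gripper": 1, "translation": [0.07, 0.35, 0], "dr": [0, 0.0333, 0]}, {"gripper": 1, "translation": [0.07, 0.35, 0], "dr": [0, 0.0333, 0]}, {"gripper": 1, "translation": [0.07, 0.35, 0], "dr": [0, 0.0333, 0]}, {"gripper": 1, "translation": [0.07, 0.35, 0], "dr": [0, 0.0333, 0]}, {"gripper": 1, "translation": [0.07, 0.35, 0], "dr": [0, 0.0333, 0]}, {"gripper": 1, "translation": [0.07, 0.35, 0], "dr": [0, 0, 0]}, {"gripper": 1, "translation": [0.06, 0.35, 0], "dr": [0, 0, -0.007]}]'

```text
clock: 6.93
eef_pos: [606.6, 201.2, 280.7]
tcp_rot: [3.132, -0.006, -0.033]
contact_force: [0.8, 0.3, -2.9]
opening: 0.177
```

Call:
jog_arm --deltas '[{"gripper": 1, "translation": [0, 0, 0], "dr": [0, 0, 0]}, {"gripper": 1, "translation": [0, 0, 0], "dr": [0, 0, 0]}]'

```text
clock: 7.1
eef_pos: [605.7, 201.1, 280.3]
tcp_rot: [3.132, -0.005, -0.03]
contact_force: [-0.5, -0.4, -3.5]
opening: 0.183
```

Call:
jog_arm --deltas '[{"gripper": 1, "translation": [0, 0.05, -0.2], "dr": [0.006, 0.003, 0]}, {"gripper": 1, "translation": [0, 0, -0.25], "dr": [0, 0, 0]}, {"gripper": 1, "translation": [0, 0, -0.25], "dr": [0, 0, 0]}, {"gripper": 1, "translation": [0, 0, -0.25], "dr": [0, 0, 0]}, {"gripper": 1, "translation": [0, 0, -0.25], "dr": [0, 0, 0]}, {"gripper": 1, "translation": [0, 0, -0.25], "dr": [0, 0, 0]}, {"gripper": 1, "translation": [0, 0, -0.25], "dr": [0, 0, 0]}, {"gripper": 1, "translation": [0, 0, -0.25], "dr": [0, 0, 0]}, {"gripper": 1, "translation": [0, 0, -0.15], "dr": [0, 0, 0]}, {"gripper": 1, "translation": [0, 0, -0.05], "dr": [0, 0, 0]}, {"gripper": 1, "translation": [0, 0, -0.05], "dr": [0, 0, 0]}, {"gripper": 1, "translation": [0, 0, 0], "dr": [0, 0, 0]}]'

```text
clock: 8.1
eef_pos: [605.6, 203.5, 60.1]
tcp_rot: [-3.142, 0.0, -0.033]
contact_force: [0.2, -0.0, -2.4]
opening: 0.176
```

```bash
python3 - <<'E'
from h import *
s=r.sense();print(s["eef_pos"],s["tcp_rot"],s["contact_force"],s["wrist_torque"])
f=r.grab_frame("top");a=cv2.resize(f[125:235,205:315],None,fx=5,fy=5,interpolation=cv2.INTER_CUBIC)
g=r.grab_frame("top")[130:210,360:450]
cv2.imwrite("pics/c4.png",a);cv2.imwrite("pics/u4.png",g)
E
```

```text
[605.59781845 203.54256454  60.09945407] [-3.14151017e+00  4.50099091e-04 -3.31991209e-02] [ 0.18475528 -0.04875199 -2.42368798] [0.02261872 0.0513016  0.00581471]
```

View pics/c4.png

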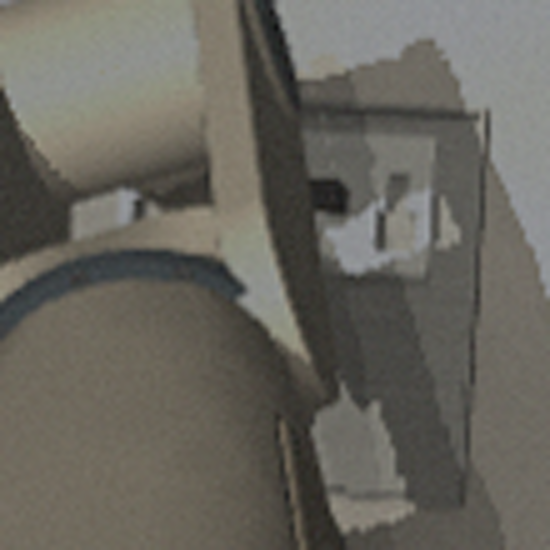

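The plate is inside the tray: its right end is at crop x≈435 with the wall at ≈485, and its rear edge is clear. Lowering slowly.

Call:
jog_arm --deltas '[{"gripper": 1, "translation": [0, 0, -0.05], "dr": [0, 0, 0]}, {"gripper": 1, "translation": [0, 0, -0.04], "dr": [0, 0, 0]}, {"gripper": 1, "translation": [0, 0, -0.03], "dr": [0, 0, 0]}, {"gripper": 1, "translation": [0, 0, -0.01], "dr": [0, 0, 0]}, {"gripper": 1, "translation": [0, 0, -0.01], "dr": [0, 0, 0]}, {"gripper": 1, "translation": [0, 0, 0], "dr": [0, 0, 0]}]'

```text
clock: 8.7
eef_pos: [605.1, 204.2, 45.6]
tcp_rot: [-3.142, 0.001, -0.032]
contact_force: [-0.1, 0.1, -2.6]
opening: 0.179
```

Call:
jog_arm --deltas '[{"gripper": 1, "translation": [0, 0, -0.01], "dr": [0, 0, 0]}, {"gripper": 1, "translation": [0, 0, -0.005], "dr": [0, 0, 0]}, {"gripper": 1, "translation": [0, 0, 0], "dr": [0, 0, 0]}]'

```text
clock: 8.95
eef_pos: [605.4, 204.2, 44.5]
tcp_rot: [-3.141, 0.001, -0.032]
contact_force: [-0.9, -0.1, -2.7]
opening: 0.181
```

Call:
jog_arm --deltas '[{"gripper": 1, "translation": [0, 0, -0.01], "dr": [0, 0, 0]}, {"gripper": 1, "translation": [0, 0, -0.005], "dr": [0, 0, 0]}, {"gripper": 1, "translation": [0, 0, 0], "dr": [0, 0, 0]}]'

```text
clock: 9.2
eef_pos: [605.3, 204.2, 44.3]
tcp_rot: [-3.141, 0.001, -0.032]
contact_force: [-5.7, -1.7, 11.9]
opening: 0.18
```

Contact was felt and the force is small. Releasing and rising.

Call:
jog_arm --deltas '[{"gripper": 0.4, "translation": [0, 0, 0.005], "dr": [0, 0, 0]}, {"gripper": 0.2, "translation": [0, 0, 0], "dr": [0, 0, 0]}, {"gripper": 0, "translation": [0, 0, 0], "dr": [0, 0, 0]}, {"gripper": 0, "translation": [0, 0, 0], "dr": [0, 0, 0]}, {"gripper": 0, "translation": [0, 0, 0.1], "dr": [0, 0, 0]}, {"gripper": 0, "translation": [0, 0, 0.2], "dr": [0, 0, 0]}, {"gripper": 0, "translation": [0, 0, 0.3], "dr": [0, 0, 0]}, {"gripper": 0, "translation": [0, 0, 0.35], "dr": [0, 0, 0]}, {"gripper": 0, "translation": [0, 0, 0.35], "dr": [0, 0, 0]}, {"gripper": 0, "translation": [0, 0, 0.35], "dr": [0, 0, 0]}, {"gripper": 0, "translation": [0, 0, 0.35], "dr": [0, 0, 0]}, {"gripper": 0, "translation": [0, 0, 0.35], "dr": [0, 0, 0]}]'

```text
clock: 10.2
eef_pos: [604.9, 204.0, 280.9]
tcp_rot: [-3.141, 0.0, -0.032]
contact_force: [0.9, 0.7, 1.5]
opening: 0.499
```

```bash
python3 - <<'E'
from h import *
print(r.sense()["eef_pos"])
a=cv2.resize(cv2.imread("pics/u4.png"),None,fx=6,fy=6,interpolation=cv2.INTER_CUBIC)
q=[577.9,-220,-.026]
for P in([7,25,48],[7,-25,48],[-7,25,48],[-7,-25,48],[14.5,74,75],[14.5,-74,75],[48.5,26,14.5],[48.5,-26,14.5],[-30.5,26,14.5],[-30.5,-26,14.5]):
    u=proj("top",unit2w(q,panel(P)))[0]; c=(u-[360,130]+.5)*6-.5
    cv2.circle(a,tuple(int(v) for v in c),2,(0,0,255),-1)
cv2.imwrite("pics/u4b.png",cv2.convertScaleAbs(a,alpha=1.6))
E
```

```text
[604.87925457 204.0119133  280.89114032]
```

View pics/u4b.png

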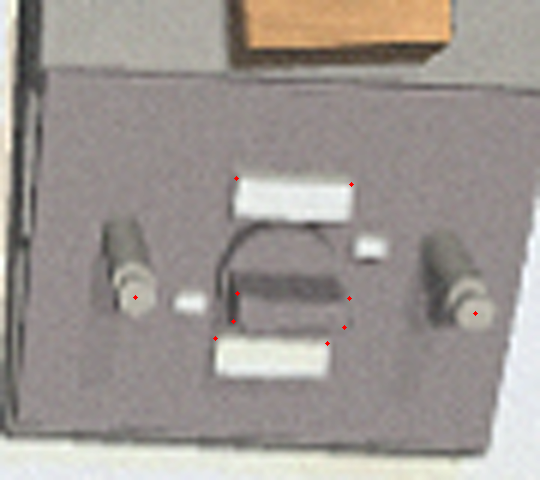

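The predicted dots match claws, studs and bar to within about 1.5 mm. The cap bar is level, at about (292,310) in the crop. Going to the cap.

Call:
jog_arm --deltas '[{"gripper": 0, "translation": [-0.08, -0.35, 0.02], "dr": [0, -0.0333, 0.004]}, {"gripper": 0, "translation": [-0.09, -0.35, 0.02], "dr": [0, -0.0333, 0]}, {"gripper": 0, "translation": [-0.09, -0.35, 0], "dr": [0, -0.0333, 0]}, {"gripper": 0, "translation": [-0.09, -0.35, 0], "dr": [0, -0.0333, 0]}, {"gripper": 0, "translation": [-0.09, -0.35, 0], "dr": [0, -0.0333, 0]}, {"gripper": 0, "translation": [-0.09, -0.35, 0], "dr": [0, -0.0333, 0]}, {"gripper": 0, "translation": [-0.09, -0.35, 0], "dr": [0, -0.0333, 0]}, {"gripper": 0, "translation": [-0.09, -0.35, 0], "dr": [0, -0.0333, 0]}, {"gripper": 0, "translation": [-0.09, -0.35, 0], "dr": [0, -0.0333, 0]}, {"gripper": 0, "translation": [-0.09, -0.35, 0], "dr": [0, -0.0333, 0]}, {"gripper": 0, "translation": [-0.09, -0.35, 0], "dr": [0, 0, 0]}, {"gripper": 0, "translation": [-0.09, -0.35, 0], "dr": [0, 0, 0]}]'

```text
clock: 11.2
eef_pos: [498.0, -212.9, 283.0]
tcp_rot: [-3.126, -0.518, -0.03]
contact_force: [0.9, -0.1, -0.5]
opening: 0.5
```

Call:
jog_arm --deltas '[{"gripper": 0, "translation": [0, 0, 0], "dr": [0, 0, 0]}, {"gripper": 0, "translation": [0, 0, 0], "dr": [0, 0, 0]}]'

```text
clock: 11.37
eef_pos: [498.7, -213.9, 282.9]
tcp_rot: [-3.125, -0.517, -0.034]
contact_force: [0.2, 0.9, -0.1]
opening: 0.503
```

```bash
python3 - <<'E'
from h import *
s=r.sense();M=R.from_euler('xyz',s["tcp_rot"]).as_matrix()
G=R.from_euler('xyz',[np.pi,-np.pi/6,-.026]).as_matrix()
print(s["eef_pos"],s["qpos"],(R.from_matrix(G@M.T).as_rotvec()/(np.pi/2)).round(4))
E
```

```text
[ 498.66647813 -213.94156951  282.88175419] [-0.56267678  0.01425269  2.09307076  0.4580321   0.63699821 -0.8491679 ] [-0.0091 -0.0042  0.    ]
```

Call:
jog_arm --deltas '[{"gripper": 0, "translation": [0.04, -0.015, -0.18], "dr": [-0.0091, -0.0042, 0]}, {"gripper": 0, "translation": [0.04, -0.01, -0.18], "dr": [0, 0, 0]}, {"gripper": 0, "translation": [0.04, -0.01, -0.19], "dr": [0, 0, 0]}, {"gripper": 0, "translation": [0.05, -0.01, -0.19], "dr": [0, 0, 0]}, {"gripper": 0, "translation": [0.075, -0.002, -0.13], "dr": [0, 0, 0]}, {"gripper": 0, "translation": [0.075, -0.002, -0.13], "dr": [0, 0, 0]}, {"gripper": 0, "translation": [0.075, -0.002, -0.13], "dr": [0, 0, 0]}, {"gripper": 0, "translation": [0.075, -0.002, -0.13], "dr": [0, 0, 0]}, {"gripper": 0, "translation": [0, 0, 0], "dr": [0, 0, 0]}, {"gripper": 0, "translation": [0, 0, 0], "dr": [0, 0, 0]}]'

```text
clock: 12.2
eef_pos: [546.4, -215.5, 155.9]
tcp_rot: [-3.14, -0.522, -0.021]
contact_force: [-0.2, 0.7, 1.0]
opening: 0.496
```

```bash
cat > st.py <<'E'
from h import *
s=r.sense();M=R.from_euler('xyz',s["tcp_rot"]).as_matrix()
G=R.from_euler('xyz',[np.pi,-np.pi/6,-.026]).as_matrix()
d=np.array([555.5,-219.4,140])-s["eef_pos"]
print(s["clock"],"dpos",d.round(1),"in panel",(G.T@d*[1,-1,-1]).round(1),"drot",(R.from_matrix(G@M.T).as_rotvec()/(np.pi/2)).round(4),"F",s["contact_force"],s["wrist_torque"],s["opening"],s["qpos"])
E
python3 st.py
```

```text
12.2 dpos [  9.1  -3.9 -15.9] in panel [ -0.   -3.7 -18.3] drot [-0.0008 -0.0012 -0.0039] F [-0.18704118  0.68234496  0.96780472] [ 0.01234659  0.24995962 -0.00567972] 0.495896421771798 [-0.50465289  0.2818417   2.13326168  0.75709564  0.34631445 -1.15448033]
```

Call:
jog_arm --deltas '[{"gripper": 0, "translation": [0.03, -0.02, -0.05], "dr": [-0.0008, -0.0012, -0.0039]}, {"gripper": 0, "translation": [0.03, -0.02, -0.05], "dr": [0, 0, 0]}, {"gripper": 0, "translation": [0.03, 0, -0.06], "dr": [0, 0, 0]}, {"gripper": 0, "translation": [0, 0, 0], "dr": [0, 0, 0]}, {"gripper": 0, "translation": [0, 0, 0], "dr": [0, 0, 0]}]'

```text
clock: 12.62
eef_pos: [555.3, -221.1, 140.3]
tcp_rot: [3.14, -0.525, -0.028]
contact_force: [-0.1, -1.4, 0.4]
opening: 0.499
```

```bash
python3 st.py; python3 - <<'E'
from h import *
out=[]
for n,(x0,y0) in(("top",(360,130)),("scene",(225,120))):
    f=r.grab_frame(n)
    out.append(cv2.resize(f[y0:y0+100,x0:x0+100],None,fx=4,fy=4,interpolation=cv2.INTER_CUBIC))
cv2.imwrite("pics/c5.png",np.hstack(out))
E
```

```text
12.6167 dpos [ 0.2  1.7 -0.3] in panel [-0.   1.7 -0.3] drot [0.0007 0.0007 0.0014] F [-0.10268594 -1.36781256  0.40814515] [-0.05603151  0.25686127  0.01936527] 0.4993328005441417 [-0.50311856  0.3230508   2.12482631  0.82599772  0.31569119 -1.21979095]
```

Call:
jog_arm --deltas '[{"gripper": 0, "translation": [0, 0.015, 0], "dr": [0, 0, 0]}, {"gripper": 0.3, "translation": [0, 0, 0], "dr": [0, 0, 0]}, {"gripper": 1, "translation": [0, 0, 0], "dr": [0, 0, 0]}, {"gripper": 1, "translation": [0, 0, 0], "dr": [0, 0, 0]}, {"gripper": 1, "translation": [0, 0, 0], "dr": [0, 0, 0]}, {"gripper": 1, "translation": [0, 0, 0], "dr": [0, 0, 0]}, {"gripper": 1, "translation": [0, 0, 0], "dr": [0, 0, 0]}]' --squeeze 40

```text
clock: 13.3
eef_pos: [555.0, -219.5, 140.4]
tcp_rot: [3.14, -0.525, -0.027]
contact_force: [-5.7, 1.1, 5.9]
opening: 0.157
```

```bash
python3 st.py
```

```text
13.3 dpos [ 0.5  0.1 -0.4] in panel [ 0.2  0.1 -0.6] drot [0.0007 0.0007 0.0012] F [-5.67295219  1.10769742  5.88528377] [0.09021658 0.61681317 0.08339808] 0.1565965297450869 [-0.50027233  0.32168468  2.12681831  0.82579975  0.31417018 -1.21755725]
```

Gripped. Twisting anticlockwise, half first.

Call:
jog_arm --deltas '[{"gripper": 1, "translation": [-0.003, 0, 0.005], "dr": [-0.0333, 0.0009, 0.0577]}, {"gripper": 1, "translation": [0, 0, 0], "dr": [-0.0333, 0.0009, 0.0577]}, {"gripper": 1, "translation": [0, 0, 0], "dr": [-0.0333, 0.0009, 0.0577]}, {"gripper": 1, "translation": [0, 0, 0], "dr": [-0.0333, 0.0009, 0.0577]}, {"gripper": 1, "translation": [0, 0, 0], "dr": [-0.0333, 0.0009, 0.0577]}, {"gripper": 1, "translation": [0, 0, 0], "dr": [-0.0333, 0.0009, 0.0577]}, {"gripper": 1, "translation": [0, 0, 0], "dr": [0, 0, 0]}]'

```text
clock: 13.88
eef_pos: [554.9, -219.6, 140.5]
tcp_rot: [2.811, -0.416, 0.675]
contact_force: [-0.2, -0.6, -1.4]
opening: 0.158
```

```bash
python3 st.py
```

```text
13.8833 dpos [ 0.6  0.2 -0.5] in panel [ 0.2  0.2 -0.7] drot [ 0.2017 -0.0045 -0.3477] F [-0.23536907 -0.60129908 -1.35655704] [-0.01476204  0.37640323 -0.00874727] 0.15769745452375497 [-0.50126577  0.32148377  2.12681098  0.82825947  0.315427   -1.8532492 ]
```

Call:
jog_arm --deltas '[{"gripper": 1, "translation": [0, 0, 0], "dr": [-0.0333, 0.0009, 0.0577]}, {"gripper": 1, "translation": [0, 0, 0], "dr": [-0.0333, 0.0009, 0.0577]}, {"gripper": 1, "translation": [0, 0, 0], "dr": [-0.0333, 0.0009, 0.0577]}, {"gripper": 1, "translation": [0, 0, 0], "dr": [-0.0333, 0.0009, 0.0577]}, {"gripper": 1, "translation": [0, 0, 0], "dr": [-0.0333, 0.0009, 0.0577]}, {"gripper": 1, "translation": [0, 0, 0], "dr": [-0.0333, 0.0009, 0.0577]}, {"gripper": 1, "translation": [0, 0, 0], "dr": [-0.0333, 0.0009, 0.0577]}, {"gripper": 1, "translation": [0, 0, 0], "dr": [-0.0333, 0.0009, 0.0577]}, {"gripper": 1, "translation": [0, 0, 0], "dr": [0, 0, 0]}, {"gripper": 1, "translation": [0, 0, 0], "dr": [0, 0, 0]}]'

```text
clock: 14.72
eef_pos: [555.0, -219.6, 140.6]
tcp_rot: [2.619, -0.057, 1.448]
contact_force: [-0.1, -0.7, -3.3]
opening: 0.153
```

```bash
python3 st.py
```

```text
14.7167 dpos [ 0.5  0.2 -0.6] in panel [ 0.1  0.2 -0.8] drot [ 0.4644 -0.011  -0.8039] F [-0.12270827 -0.68143877 -3.32261046] [ 0.00863975  0.37384239 -0.01649763] 0.1534227812121362 [-0.50221042  0.32163447  2.12617202  0.82929036  0.31768349 -2.6819384 ]
```

Turned about 84°. Lifting along the axis.

Call:
jog_arm --deltas '[{"gripper": 1, "translation": [-0.02, 0.0005, 0.035], "dr": [0, 0, 0]}, {"gripper": 1, "translation": [-0.025, 0.0005, 0.0433], "dr": [0, 0, 0]}, {"gripper": 1, "translation": [-0.025, 0.0005, 0.0433], "dr": [0, 0, 0]}, {"gripper": 1, "translation": [-0.025, 0.0005, 0.0433], "dr": [0, 0, 0]}, {"gripper": 1, "translation": [0, 0, 0], "dr": [0, 0, 0]}]'

```text
clock: 15.13
eef_pos: [545.4, -219.6, 158.4]
tcp_rot: [2.618, -0.054, 1.452]
contact_force: [0.7, 0.4, -1.4]
opening: 0.155
```

Call:
jog_arm --deltas '[{"gripper": 1, "translation": [-0.05, 0.001, 0.087], "dr": [0, 0, 0]}, {"gripper": 1, "translation": [-0.075, 0.001, 0.13], "dr": [0, 0, 0]}, {"gripper": 1, "translation": [-0.1, 0.002, 0.173], "dr": [0, 0, 0]}, {"gripper": 1, "translation": [-0.1, 0.002, 0.173], "dr": [0, 0, 0]}, {"gripper": 1, "translation": [-0.1, 0.002, 0.173], "dr": [0, 0, 0]}, {"gripper": 1, "translation": [0, 0, 0.25], "dr": [0, 0, 0]}, {"gripper": 1, "translation": [0, 0, 0.25], "dr": [0, 0, 0]}, {"gripper": 1, "translation": [0, 0, 0.1], "dr": [0, 0, 0]}, {"gripper": 1, "translation": [0, 0, 0], "dr": [0, 0, 0]}]'

```text
clock: 15.88
eef_pos: [504.2, -219.4, 293.9]
tcp_rot: [2.614, -0.052, 1.453]
contact_force: [0.1, 0.2, -1.4]
opening: 0.158
```

```bash
python3 st.py; python3 - <<'E'
from h import *
s=r.sense();M=R.from_euler('xyz',s["tcp_rot"]).as_matrix();print(s["eef_pos"])
# target: vertical, jaws along y of tray
for yaw in(1.45,1.535):
    G=R.from_euler('xyz',[np.pi,0,yaw]).as_matrix();print(yaw,(R.from_matrix(G@M.T).as_rotvec()/(np.pi/2)).round(4))
out=[]
for n,(x0,y0) in(("top",(360,130)),("scene",(225,60))):
    f=r.grab_frame(n)
    out.append(cv2.resize(f[y0:y0+130,x0:x0+100],None,fx=4,fy=4,interpolation=cv2.INTER_CUBIC))
cv2.imwrite("pics/c6.png",np.hstack(out))
E
```

```text
15.8833 dpos [  51.3   -0.  -153.9] in panel [ -32.6    1.3 -158.9] drot [ 0.4697 -0.0097 -0.8058] F [ 0.07289143  0.16606159 -1.40750299] [ 0.01293634  0.31861799 -0.01893896] 0.1584026726887542 [-0.56192048  0.00639528  2.0787519   0.44583862  0.63727148 -2.30513539]
[ 504.2373793  -219.38404031  293.86888786]
1.45 [0.0081 0.3373 0.0071]
1.535 [-0.0063  0.3375  0.0599]
```

View pics/c6.png

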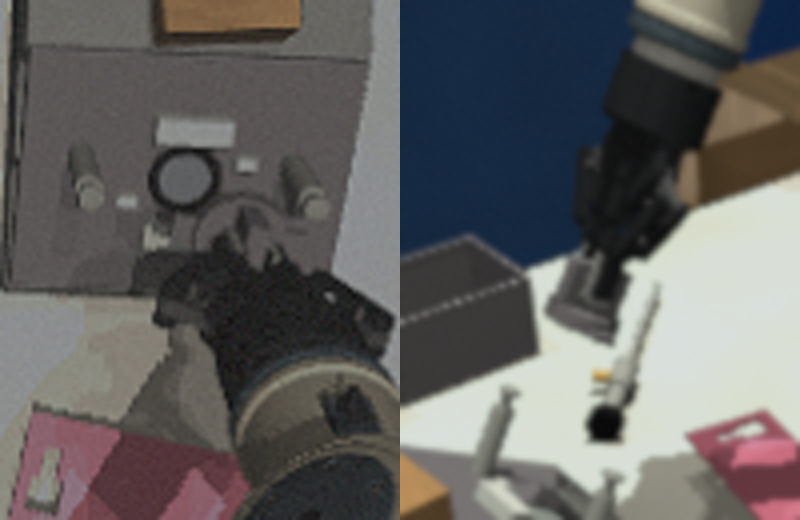

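The cap is held, the seat ring is bare and the studs are intact. Carrying it to the tray.

Call:
jog_arm --deltas '[{"gripper": 1, "translation": [0, 0.35, 0], "dr": [0, 0.0337, 0]}, {"gripper": 1, "translation": [0, 0.35, 0], "dr": [0, 0.0337, 0]}, {"gripper": 1, "translation": [0, 0.35, 0], "dr": [0, 0.0337, 0]}, {"gripper": 1, "translation": [0, 0.35, 0], "dr": [0, 0.0337, 0]}, {"gripper": 1, "translation": [0, 0.35, 0], "dr": [0, 0.0337, 0]}, {"gripper": 1, "translation": [0, 0.35, 0], "dr": [0, 0.0337, 0]}, {"gripper": 1, "translation": [0, 0.35, 0], "dr": [0, 0.0337, 0]}, {"gripper": 1, "translation": [0, 0.35, 0], "dr": [0, 0.0337, 0]}, {"gripper": 1, "translation": [0, 0.35, 0], "dr": [0, 0.0337, 0]}, {"gripper": 1, "translation": [0, 0.35, 0], "dr": [0, 0.0337, 0]}, {"gripper": 1, "translation": [0, 0.35, 0], "dr": [0, 0, 0.01]}, {"gripper": 1, "translation": [0, 0.35, 0], "dr": [0, 0, 0.01]}]'

```text
clock: 16.98
eef_pos: [502.3, 203.0, 288.0]
tcp_rot: [-3.135, 0.014, 1.475]
contact_force: [0.7, -0.5, -1.6]
opening: 0.151
```

Call:
jog_arm --deltas '[{"gripper": 1, "translation": [0, 0.3, 0], "dr": [0, 0, 0]}, {"gripper": 1, "translation": [0, 0.3, 0], "dr": [0, 0, 0]}, {"gripper": 1, "translation": [0, 0.15, 0], "dr": [0, 0, 0]}, {"gripper": 1, "translation": [0, 0, 0], "dr": [0, 0, 0]}, {"gripper": 1, "translation": [0, 0, 0], "dr": [0, 0, 0]}]'

```text
clock: 17.4
eef_pos: [502.3, 276.0, 288.9]
tcp_rot: [-3.137, 0.014, 1.475]
contact_force: [-0.2, -0.8, -1.0]
opening: 0.154
```

```bash
cat > s2.py <<'E'
from h import *
s=r.sense();M=R.from_euler('xyz',s["tcp_rot"]).as_matrix()
z=M[:,2];v=np.cross(z,[0,0,-1]);print(s["clock"],s["eef_pos"],s["tcp_rot"],"level dr",(v/(np.pi/2)).round(4),s["contact_force"],s["opening"])
E
python3 s2.py
```

```text
17.4 [502.31866247 275.99013157 288.94004186] [-3.13708281  0.01441889  1.47506335] level dr [ 0.0089 -0.0037  0.    ] [-0.21929064 -0.76428607 -0.96588664] 0.15380748780095643
```

Call:
jog_arm --deltas '[{"gripper": 1, "translation": [0, 0, -0.2], "dr": [0.0089, -0.0037, 0]}, {"gripper": 1, "translation": [0, 0, -0.3], "dr": [0, 0, 0]}, {"gripper": 1, "translation": [0, 0, -0.3], "dr": [0, 0, 0]}, {"gripper": 1, "translation": [0, 0, -0.3], "dr": [0, 0, 0]}, {"gripper": 1, "translation": [0, 0, -0.3], "dr": [0, 0, 0]}, {"gripper": 1, "translation": [0, 0, -0.3], "dr": [0, 0, 0]}, {"gripper": 1, "translation": [0, 0, -0.25], "dr": [0, 0, 0]}, {"gripper": 1, "translation": [0, 0, -0.15], "dr": [0, 0, 0]}, {"gripper": 1, "translation": [0, 0, -0.1], "dr": [0, 0, 0]}, {"gripper": 1, "translation": [0, 0, -0.08], "dr": [0, 0, 0]}, {"gripper": 1, "translation": [0, 0, 0], "dr": [0, 0, 0]}, {"gripper": 1, "translation": [0, 0, 0], "dr": [0, 0, 0]}]'

```text
clock: 18.4
eef_pos: [503.3, 275.6, 63.2]
tcp_rot: [3.139, -0.002, 1.472]
contact_force: [0.6, 0.1, -1.0]
opening: 0.158
```

```bash
python3 s2.py
```

```text
18.4 [503.34890222 275.59387735  63.15506881] [ 3.13896126e+00 -1.86385558e-03  1.47242164e+00] level dr [-0.001   0.0018  0.    ] [ 0.55467828  0.1387917  -1.02211316] 0.1584246402413949
```

Call:
jog_arm --deltas '[{"gripper": 1, "translation": [0, 0, -0.05], "dr": [-0.001, 0.0018, 0]}, {"gripper": 1, "translation": [0, 0, -0.04], "dr": [0, 0, 0]}, {"gripper": 1, "translation": [0, 0, -0.02], "dr": [0, 0, 0]}, {"gripper": 1, "translation": [0, 0, -0.01], "dr": [0, 0, 0]}, {"gripper": 1, "translation": [0, 0, 0], "dr": [0, 0, 0]}, {"gripper": 1, "translation": [0, 0, 0], "dr": [0, 0, 0]}]'

```text
clock: 18.9
eef_pos: [503.1, 276.0, 50.9]
tcp_rot: [-3.142, 0.0, 1.473]
contact_force: [-0.8, 0.0, -1.1]
opening: 0.158
```

Call:
jog_arm --deltas '[{"gripper": 1, "translation": [0, 0, -0.01], "dr": [0, 0, 0]}, {"gripper": 1, "translation": [0, 0, 0], "dr": [0, 0, 0]}]'

```text
clock: 19.07
eef_pos: [503.0, 276.0, 49.8]
tcp_rot: [-3.142, 0.0, 1.473]
contact_force: [0.1, 0.4, -1.8]
opening: 0.156
```

Call:
jog_arm --deltas '[{"gripper": 1, "translation": [0, 0, -0.008], "dr": [0, 0, 0]}, {"gripper": 1, "translation": [0, 0, 0], "dr": [0, 0, 0]}]'

```text
clock: 19.23
eef_pos: [503.1, 276.0, 49.4]
tcp_rot: [-3.142, -0.0, 1.473]
contact_force: [-1.1, 0.4, 3.7]
opening: 0.159
```

Call:
jog_arm --deltas '[{"gripper": 1, "translation": [0, 0, -0.007], "dr": [0, 0, 0]}, {"gripper": 1, "translation": [0, 0, 0], "dr": [0, 0, 0]}]'

```text
clock: 19.4
eef_pos: [503.1, 276.0, 49.4]
tcp_rot: [-3.142, -0.0, 1.473]
contact_force: [-2.9, -0.8, 13.1]
opening: 0.156
```

Call:
jog_arm --deltas '[{"gripper": 1, "translation": [0, 0, 0.007], "dr": [0, 0, 0]}, {"gripper": 0.4, "translation": [0, 0, 0], "dr": [0, 0, 0]}, {"gripper": 0.2, "translation": [0, 0, 0], "dr": [0, 0, 0]}, {"gripper": 0.1, "translation": [0, 0, 0], "dr": [0, 0, 0]}, {"gripper": 0.1, "translation": [0, 0, 0.1], "dr": [0, 0, 0]}, {"gripper": 0.1, "translation": [0, 0, 0.25], "dr": [0, 0, 0]}, {"gripper": 0.1, "translation": [0, 0, 0.35], "dr": [0, 0, 0]}, {"gripper": 0.1, "translation": [0, 0, 0.35], "dr": [0, 0, 0]}, {"gripper": 0.1, "translation": [0, 0, 0.35], "dr": [0, 0, 0]}, {"gripper": 0.1, "translation": [0, 0, 0.35], "dr": [0, 0, 0]}, {"gripper": 0.1, "translation": [0, 0, 0.35], "dr": [0, 0, 0]}, {"gripper": 0.1, "translation": [0, 0, 0.35], "dr": [0, 0, 0]}]'

```text
clock: 20.4
eef_pos: [502.6, 275.7, 296.6]
tcp_rot: [3.141, -0.0, 1.473]
contact_force: [0.1, -0.4, -0.8]
opening: 0.448
```

Call:
jog_arm --deltas '[{"gripper": 0.1, "translation": [-0.15, 0.35, 0], "dr": [0, 0, 0]}, {"gripper": 0.1, "translation": [-0.15, 0.35, 0], "dr": [0, 0, 0]}, {"gripper": 0.1, "translation": [-0.15, 0.35, 0], "dr": [0, 0, 0]}, {"gripper": 0.1, "translation": [-0.15, 0.35, 0], "dr": [0, 0, 0]}, {"gripper": 0.1, "translation": [-0.15, 0.35, 0], "dr": [0, 0, 0]}, {"gripper": 0.1, "translation": [-0.15, 0.35, 0], "dr": [0, 0, 0]}, {"gripper": 0.1, "translation": [-0.15, 0.35, 0], "dr": [0, 0, 0]}, {"gripper": 0.1, "translation": [0, 0, 0], "dr": [0, 0, 0]}, {"gripper": 0.1, "translation": [0, 0, 0], "dr": [0, 0, 0]}]'

```text
clock: 21.15
eef_pos: [396.8, 522.4, 294.2]
tcp_rot: [-3.141, 0.0, 1.476]
contact_force: [-0.1, -0.5, 1.4]
opening: 0.45
```

```bash
python3 - <<'E'
from h import *
s=r.sense();print(s["clock"],s["eef_pos"],s["contact_force"])
t=r.grab_frame("top");c=r.grab_frame("scene")
a=cv2.resize(t[105:235,200:460],None,fx=3,fy=3,interpolation=cv2.INTER_CUBIC)[:,:780]
b=cv2.resize(c[190:265+95,280:450],None,fx=1.2,fy=1.2,interpolation=cv2.INTER_CUBIC)
b2=cv2.resize(c[130:300,190:480],(290*195//170,195),interpolation=cv2.INTER_CUBIC)
out=np.zeros((390+205,780,3),np.uint8);out[:390]=a;out[392:392+b.shape[0],:b.shape[1]]=b[:203];out[392:587,260:260+b2.shape[1]]=b2
cv2.imwrite("pics/fin.png",out)
E
```

```text
21.15 [396.79338722 522.36903403 294.1865365 ] [-0.14443292 -0.51554571  1.37944632]
```

View pics/fin.png

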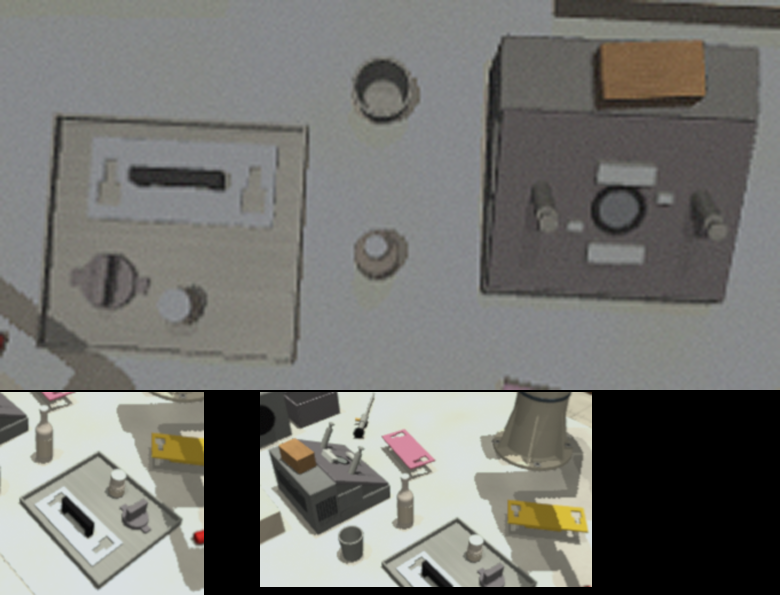

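The guard lies flat in the tray with its handle up at (180,178), and the cap is flat with its bar up at (108,282). The jar is standing at (175,303), the seat is bare, and the other objects are unmoved.

```bash
python3 -c "
from rig import r
print(r.sign_off())"
```

```text
the job is handed in; nothing more can be done
None
```

I opened the lamp bay and handed the job in at about 21 s of the 72 s allowed. Both parts are in the tray, and the robot is touching nothing.

- **Guard plate:** I eased it 4 mm off the stud shoulders and slid it 31 mm up the slope. A picture showed the stud heads in the wide ends of both keyholes before I lifted it off. It lies flat in the rear half of the tray with its handle up.
- **Lamp cap:** I turned it about 84° anticlockwise, lifted it along its axis and set it in front of the guard, with its grip bar up.
- **Forces:** the largest reading I took was about 13 N, at each touchdown. I only read forces between moves, so short peaks could have been missed.

**Last check:** the final pictures showed both parts flat inside the tray and released. The jar was standing, and the bottle, dish and carton looked unmoved. The scope and driver were only partly in those crops, but the arm never went near them.

**Disagreement:** the two cameras differed by about 8 mm when I located things. I trusted the top camera because it matched the gripper's known position, and both grasps went as planned.

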